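# Nest a hard drive, then present the screwdriver over one of its cover screws

### The arm

A 6-joint arm with a two-finger parallel gripper is mounted at the origin on a cart in front of the work surface, level with it; the furniture and walls round the work are solid. World frame = base frame: x ahead of the robot, y to its left, z up, the work surface at z = 0. Lengths are in mm, angles in rad, forces in N, time in s.
With the tool pointing down it reaches from about 275 to 750 mm from the base axis. Payload 10.2 kg.
Tool frame: the origin (TCP) lies on the centre line of the jaws, within the pads' length; the fingertips stand 17 mm ahead of it and the grasp point (between the pads) lies 2 mm behind it; z points along the fingers, y is the line along which they close (so a half turn about z gives the same grasp; the last joint's range is limited). The gripper opens to 85 mm and grips with 20 to 120 N. Pads are 22 mm wide; open, the fingers measure 114 mm over their backs; the gripper's body (76 mm by 85 mm) begins 54 mm behind the grasp point. The pads swing forward as they close: fully open they stand 13 mm farther back than shut.
Start: joints at [0.998, 0.313, 1.498, -0, 1.331, -0.223], TCP at [179.936, 493.208, 248.294] pointing down, gripper open.
Joint ranges: [-2.94, 2.94], [-0.97, 2.17], [0.19, 2.56], [-1.23, 4.37], [0.02, 3.11], [-2.88, 2.88]. Speed limits (rad/s): [2.39, 2.39, 3.01, 3.14, 3.14, 3.14].

### API

Orientations are given as a unit quaternion [w, x, y, z].
In Python, from rig import ctrl gives the robot as it stands. The module is installed in compiled form; this text tells all that it offers.
- The arm moves only by the shell command python3 -m jog 'ROWS' [FORCE]. ROWS is JSON, a list of rows, each an object with "delta_pos": the shift along the world's x, y, z in mm, a list of three; "angular": the turn, a rotation vector about the world's x, y, z in rad, a list of three; "fingers": the opening, from 0 (shut) to 1 (fully open). In form: [{"delta_pos": [tx, ty, tz], "angular": [rx, ry, rz], "fingers": fingers}, ...]. A call has 1 to 10 rows; each row is the pose to reach, as a shift and turn from the pose commanded when the call began; what a row does not reach only later rows make up. A row lasts 1/8 s, in which the tool goes at most 62.5 mm and 10.7 degrees, less where a joint would pass 70% of its speed; a pose out of reach is approached as far as the arm can. A call with a gripper value outside its range is refused whole. The fingers move at their own pace and stop on an object; FORCE is the grip in N (left out, the last holds). Time passes only in rows, so rows that repeat a pose let the fingers close. It gives the time, the measured TCP pose, the force, the opening and the grip force at its end, in the units of the state.
- ctrl.sense(): the state, without advancing time (a new reading comes with each control period).
- ctrl.capture(name): name is "scene" or "top" or "wrist"; returns a dict with "pixels" (420x560x3 uint8, blue, green, red), "fx", "fy", "cx", "cy" (pixels), "R" (3x3) and "t" (3): a world point X has camera coordinates R X + t. Camera axes: x right, y down, z forward; pixel columns grow to the right and rows downward; lengths in mm; the calibration is good to about 2 mm. A picture is of the moment at which its call begins. There is no depth.
- ctrl.finish_job(): hands the job in; it is judged then, once.
The state is a dict: "time_s": time; "joints": joint angles; "dq": joint speeds; "tau": joint torques, N m; "eef_pos": TCP position; "ee_rot": TCP orientation; "force": force on the tool from outside, world axes, zero at the start; "wrist_torque": the same for the moment, N m; "grip_width": opening from 0.0 (shut) to 1.0 (fully open); "grip_force": force on a finger pad.
Only numpy, scipy, OpenCV 4.12 (cv2) and the standard library are available. Lean on these libraries where they do the work, as an engineer would, in place of code of your own. Each camera call takes 0.05 s, during which the arm holds its last target. There are 200 camera calls.

### The job

Seat the loose hard drive label up, flat and square, right down in the pocket of the grey fixture plate with the four black corner locators, without dropping it, and let go. Then draw the screwdriver out of the blue slanted stand, turn it upright with its tip pointing down and bring the tip about two centimetres above one of the four screws at the drive's corners, never touching the drive with it. Leave the bit tray and the screw dish where they are, and finish while still holding the screwdriver there.

Things in the scene. Friction and masses are not known exactly. Their poses are not given: they have to be found in the camera images.
- drive_center (a point): loose 2.5 inch hard drive, flat silver box 70 x 100 x 11 mm, 0.1 kg, white label and four corner screws on top, lying label up on the table; the point is its centre, 5.5 mm above its underside. x axis across the 70 mm width (grasp across this), y along the 100 mm length, z up out of the label face.
- nest_floor (a point): fixed grey plate 132 x 102 x 8 mm with four black L-shaped locators forming a pocket 103 mm (x axis) by 73 mm (y axis), 7 mm deep, sloped 3 mm lead-ins. Point: centre of the pocket floor, 8 mm above the table, z up. Middle 54 mm of the long sides is open for fingers down to the plate. The drive fits lengthwise along x, either way round, with 1.5 mm play a side.
- driver_handle (a point): screwdriver, 0.035 kg, 156 mm long: point on the axis of its 90 mm ribbed handle, 33 mm from the upper end; y axis from tip to handle end. Handle 14 mm thick along x, 15 mm along z (z level, x in the plane of the lean, while in the stand); 4 mm shank. Starts in the stand tip down, leaning 30 to 34 degrees from vertical, 76 mm of handle proud of the mouth.
- driver_tip (a point): tip of the screwdriver's shank, on its axis, 123 mm from the point driver_handle; axes as there (y from tip to handle's end)
- stand_mouth (a point): fixed blue slanted stand, black block 40 x 82 x 50 mm between side plates, foot 95 x 100 mm; point: centre of the socket's mouth on the upper face, 91 mm above the table, z up. Socket (cup 17.5 mm square, 14 mm deep, then a 7 mm bore) along (-0.5, 0, 0.866) in this frame; the tip comes clear after 80 mm of draw along it. Only weight holds the driver in.
- screw_0 (a point): corner screw of the loose hard drive, a silver screw head on its top face 4.5 mm in from both edges; the point lies on the drive's top, 11 mm above its underside (-x, -y corner in the drive's frame)
- screw_1 (a point): corner screw of the loose hard drive, a silver screw head on its top face 4.5 mm in from both edges; the point lies on the drive's top, 11 mm above its underside (-x, +y corner)
- screw_2 (a point): corner screw of the loose hard drive, a silver screw head on its top face 4.5 mm in from both edges; the point lies on the drive's top, 11 mm above its underside (+x, -y corner)
- screw_3 (a point): corner screw of the loose hard drive, a silver screw head on its top face 4.5 mm in from both edges; the point lies on the drive's top, 11 mm above its underside (+x, +y corner)
- bit_tray: bystander: black tray of driver bits, 72 x 115 x 24 mm, behind the work; origin at the centre of its underside
- screw_dish: bystander: round steel dish of screws, 77 mm across, 15 mm high, behind the work; origin at the centre of its underside
- drive: the hard drive as a body (see point drive_center); origin at the centre of its underside, same axes
- driver: the screwdriver as a body (see point driver_handle); origin off its axis, same axes
- nest: the fixture as a body (see point nest_floor); origin on the table under the pocket centre, same axes
- stand: the stand as a body (see point stand_mouth); origin on the table, same axes
Mind the look-alikes: they are no part of the job. Leave any purple look-alike of the driver alone.

How it is judged:
By the outcome, as a careful person would: the job done as asked, in the order asked, and still so for the second after the job is handed in, while the arm keeps its last pose, push and grip.
It also fails if it takes over 51 s, if anything falls off the work surface, if the arm or the gripper's body presses on something with over 40 N, if the wrist force passes 120 N, or if a joint passes its speed limit or range.

## Working session

There is one attempt and no reset: what is moved stays moved. The work goes in short steps, Python scripts to look and compute and a shell command to move; the robot and the scene stay as the last step left them, time stands still between calls to the robot, and variables do not carry over. Pictures are saved under pics/ and viewed, at most 10 in all, crops included, and the job is handed in when it is done.

```bash
mkdir -p pics; cat > h.py <<'E'
import numpy as np, cv2, json
from rig import ctrl
from scipy.spatial.transform import Rotation as Ro
def cap(n,f):
    c=ctrl.capture(n); cv2.imwrite(f'pics/{f}.png',c['pixels'])
    np.savez(f'pics/{f}.npz',**{k:np.array(c[k]) for k in c}); return c
def ray(c,u,v,z):
    R=np.array(c['R']);t=np.array(c['t']);o=-R.T@t
    d=R.T@np.array([(u-c['cx'])/c['fx'],(v-c['cy'])/c['fy'],1]); return o+d*(z-o[2])/d[2]
def proj(c,X):
    p=np.array(c['R'])@np.array(X)+np.array(c['t']); return np.array([c['fx']*p[0]/p[2]+c['cx'],c['fy']*p[1]/p[2]+c['cy']])
def ld(f): return dict(np.load(f'pics/{f}.npz'))
def tri(c1,p1,c2,p2):
    A=[];b=[]
    for c,p in((c1,p1),(c2,p2)):
        o=ray(c,*p,0);q=ray(c,*p,100);d=(q-o)/np.linalg.norm(q-o);P=np.eye(3)-np.outer(d,d);A.append(P);b.append(P@o)
    return np.linalg.lstsq(np.vstack(A),np.hstack(b),rcond=None)[0]
E
python3 - <<'E'
from h import *
a=cap('top','top');b=cap('scene','scene')
for c in(a,b): print(c['fx'],c['cx'],c['cy'],np.round(-np.array(c['R']).T@np.array(c['t'])),np.round(c['R'],2).tolist())
print(ctrl.sense())
E
```

```text
380.8111489304128 285.61897804516195 210.13199710176013 [ 411. -403.  946.] [[-0.02, -1.0, 0.02], [-0.99, 0.02, -0.14], [0.14, -0.02, -0.99]]
487.4442765064232 288.72114972925687 209.5763625785428 [ -102. -1189.  1087.] [[0.76, -0.65, -0.02], [-0.46, -0.51, -0.73], [0.46, 0.56, -0.69]]
{'time_s': 0.1, 'joints': array([ 9.97624755e-01,  3.13384932e-01,  1.49830603e+00,  2.68509524e-06,
        1.33099026e+00, -2.23416552e-01]), 'dq': array([-0.00092422, -0.00106025, -0.0014497 ,  0.00034128, -0.00014927,
       -0.00027581]), 'tau': array([ 3.09485360e-03, -4.12901688e+01, -2.60141426e+01, -1.03117095e-04,
        3.06428934e-03,  7.76522825e-06]), 'eef_pos': array([179.8146108 , 493.04529569, 247.81768951]), 'ee_rot': array([-2.12301185e-04,  1.73987806e-01,  9.84747657e-01, -5.01175425e-04]), 'force': array([-0.70034018,  0.28939266, -0.755802  ]), 'wrist_torque': array([ 0.01055586, -0.04531363,  0.0069564 ]), 'grip_force': 0.0, 'grip_width': 1.0009200810838015}
```

View pics/top.png

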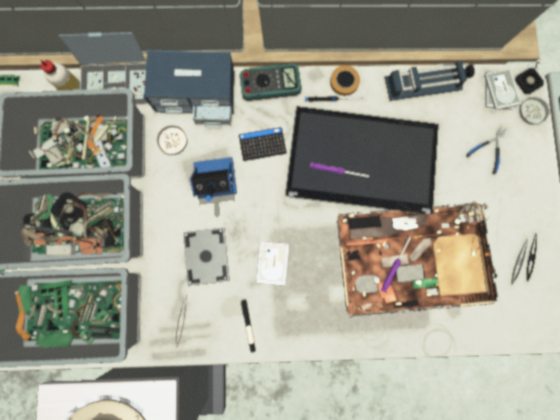

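View pics/scene.png

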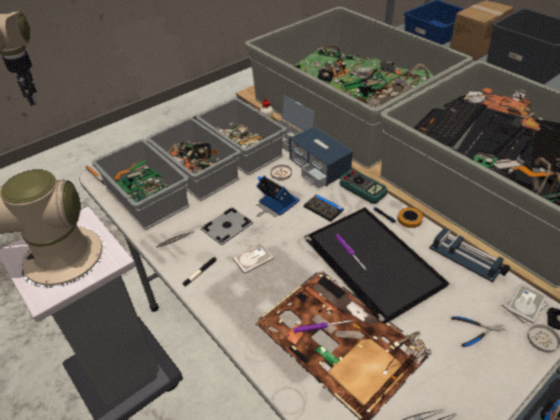

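The top view shows the loose drive at (273,263), the nest at (206,256), the stand at (213,180), the bit tray at (262,144) and the dish at (172,140). The purple drivers are look-alikes. The scene view shows the stand at (277,193), the drive at (253,258) and the nest at (227,225). Next I'll compute rough positions and zoom in.

```bash
python3 - <<'E'
from h import *
a=ld('top');b=ld('scene')
for n,p,q,z in(('drive',(273,263),(253,258),11),('nest',(206,256),(227,225),8),('stand',(213,180),(277,193),50)):
    print(n,ray(a,*p,z).round(),ray(b,*q,z).round(),tri(a,p,b,q).round())
A=a['pixels'][150:300,170:300];B=b['pixels'][160:280,190:330]
A=cv2.resize(A,None,fx=4,fy=4,interpolation=cv2.INTER_CUBIC)[:600]
cv2.imwrite('pics/c1.png',A)
cv2.imwrite('pics/c2.png',cv2.resize(B,None,fx=5,fy=5,interpolation=cv2.INTER_CUBIC))
E
```

```text
drive [ 416. -393.   11.] [ 412. -400.   11.] [ 417. -393.    1.]
nest [ 437. -230.    8.] [ 436. -236.    8.] [ 438. -229.    2.]
stand [ 617. -254.   50.] [ 619. -262.   50.] [ 621. -254.   43.]
```

View pics/c1.png

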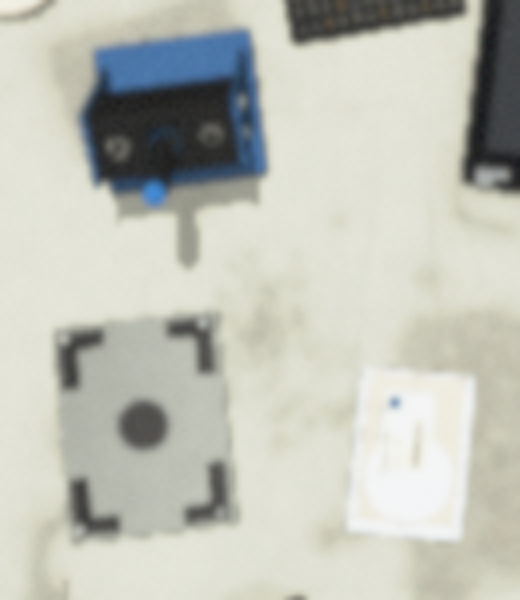

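View pics/c2.png

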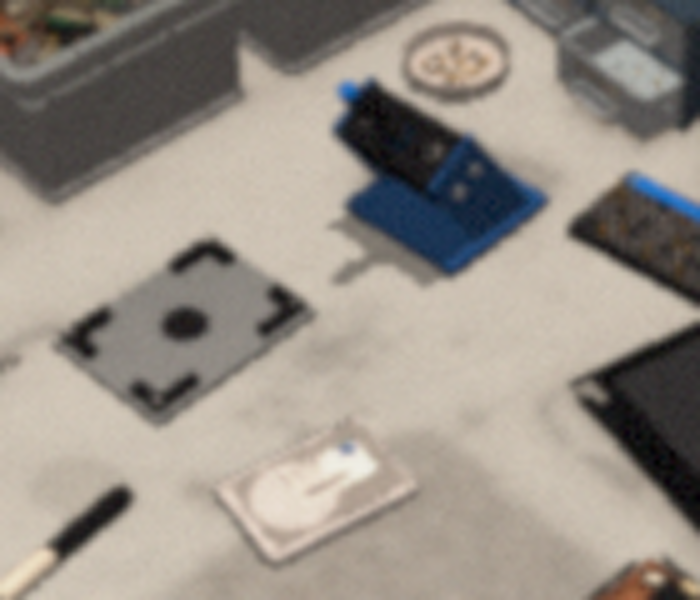

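The crops show the drive's corners, the nest plate's corners and the driver: a black handle with a blue cap at top crop (153,192) and scene crop (350,92), leaning towards the robot.

```bash
python3 - <<'E'
from h import *
a=ld('top');b=ld('scene')
A=lambda x,y:(170+(x+.5)/4-.5,150+(y+.5)/4-.5); B=lambda x,y:(190+(x+.5)/5-.5,160+(y+.5)/5-.5)
def rect(c,f,ps,z,n):
    P=np.array([ray(c,*f(*p),z)[:2] for p in ps]); e=np.roll(P,-1,0)-P
    l=(P[0]+P[1]-P[2]-P[3])/2
    print(n,P.mean(0).round(1),'sides',np.linalg.norm(e,axis=1).round(1),'long ang',np.degrees(np.arctan2(l[1],l[0])).round(1))
rect(a,A,[(362,370),(475,377),(460,540),(347,529)],11,'drive')
rect(b,B,[(345,425),(418,487),(278,562),(217,491)],11,'driveS')
rect(a,A,[(57,333),(216,315),(238,520),(75,542)],8,'nest')
rect(b,B,[(210,238),(315,312),(158,424),(57,345)],8,'nestS')
print('cap',tri(a,A(153,192),b,B(350,92)))
print('mouth',ray(a,*A(163,142),91), ray(b,*B(403,133),91))
# stand rim top edge direction
for p in((95,50),(250,30),(268,172),(95,185)): print(ray(a,*A(*p),5).round())
s=ctrl.sense(); w,x,y,z=s['ee_rot']; print(Ro.from_quat([x,y,z,w]).as_matrix().round(3))
E
```

```text
drive [ 416.5 -391.3] sides [69.3 98.5 68.5 96.1] long ang -6.5
driveS [ 411.8 -398. ] sides [66.9 95.4 66.4 88.4] long ang -5.8
nest [ 436.7 -230.6] sides [ 97.6 125.4  98.4 126.9] long ang 5.8
nestS [ 434.9 -235.7] sides [100.1 129.4  97.2 129.2] long ang 6.1
cap [ 557.23694266 -259.05644375  145.34624869]
mouth [ 595.41206697 -254.452322     91.        ] [ 595.65451176 -259.62987523   91.        ]
[ 674. -196.    5.]
[ 685. -294.    5.]
[ 593. -305.    5.]
[ 587. -197.    5.]
[[-0.939  0.343 -0.001]
 [ 0.343  0.939 -0.001]
 [ 0.    -0.001 -1.   ]]
```

```bash
python3 -m jog '[{"delta_pos":[25,-60,40],"angular":[0,0,0],"fingers":1},{"delta_pos":[50,-120,60],"angular":[0,0,0.05],"fingers":1},{"delta_pos":[80,-180,70],"angular":[0,0,0.1],"fingers":1},{"delta_pos":[110,-240,80],"angular":[0,0,0.15],"fingers":1},{"delta_pos":[135,-300,80],"angular":[0,0,0.2],"fingers":1},{"delta_pos":[160,-360,80],"angular":[0,0,0.24],"fingers":1},{"delta_pos":[185,-420,80],"angular":[0,0,0.24],"fingers":1},{"delta_pos":[205,-480,80],"angular":[0,0,0.24],"fingers":1},{"delta_pos":[225,-540,80],"angular":[0,0,0.24],"fingers":1},{"delta_pos":[235,-600,80],"angular":[0,0,0.24],"fingers":1}]'
```

```text
time_s: 1.35
eef_pos: [407.0, -74.0, 328.1]
ee_rot: [-0.0, 0.055, 0.998, 0.0]
force: [1.8, 1.6, 0.2]
grip_width: 0.999
grip_force: 0.0
```

```bash
python3 -m jog '[{"delta_pos":[5,-60,0],"angular":[0,0,0],"fingers":1},{"delta_pos":[8,-120,0],"angular":[0,0,0],"fingers":1},{"delta_pos":[10,-180,0],"angular":[0,0,0],"fingers":1},{"delta_pos":[10,-225,0],"angular":[0,0,0],"fingers":1},{"delta_pos":[10,-225,0],"angular":[0,0,0],"fingers":1},{"delta_pos":[10,-225,0],"angular":[0,0,0],"fingers":1}]'; python3 - <<'E'
from h import *
c=cap('wrist','w1'); print(ctrl.sense()['eef_pos'],-c['R'].T@c['t'],c['R'].round(3),c['fx'])
E
```

```text
time_s: 2.1
eef_pos: [416.8, -296.3, 328.1]
ee_rot: [-0.0, 0.055, 0.998, 0.0]
force: [0.2, 0.8, -0.0]
grip_width: 1.0
grip_force: 0.0
[ 416.90027765 -295.98464298  328.3230515 ] [ 348.23571179 -287.57862403  453.92755724] [[ 0.11   0.994  0.001]
 [ 0.956 -0.106  0.273]
 [ 0.271 -0.029 -0.962]] 342.66435822919937
```

View pics/w1.png

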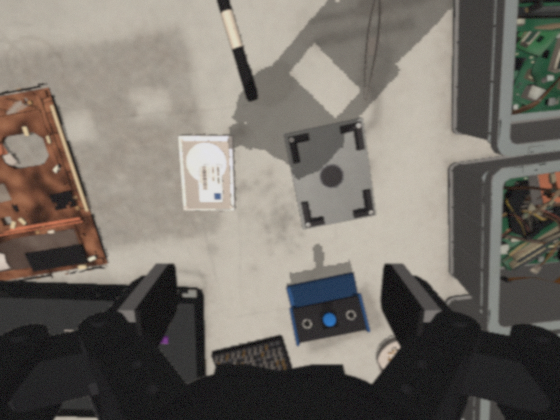

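The wrist view shows the drive at (207,173), the nest at (331,173), and the stand with the blue cap at (330,320). I'll take an enlarged crop for accurate corners.

```bash
python3 - <<'E'
from h import *
a=ld('w1')['pixels'][110:236,172:382]
cv2.imwrite('pics/c3.png',cv2.resize(a,None,fx=3.8,fy=3.8,interpolation=cv2.INTER_CUBIC))
E
```

```text
(no output)
```

View pics/c3.png

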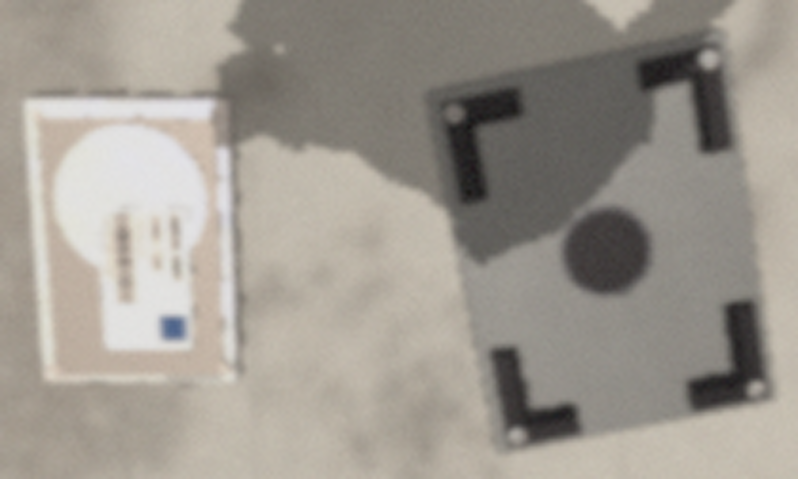

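Crop corners:
- **Drive:** (27,100), (222,100), (234,381), (44,380).
- **Nest plate:** (430,92), (717,35), (772,398), (502,450), with its disc at (607,252).

```bash
python3 - <<'E'
from h import *
c=ld('w1')
f=lambda x,y:(172+(x+.5)/3.8-.5,110+(y+.5)/3.8-.5)
def rect(ps,z,n):
    P=np.array([ray(c,*f(*p),z)[:2] for p in ps]); e=np.roll(P,-1,0)-P
    l=-(P[0]+P[1]-P[2]-P[3])/2
    print(n,P.mean(0).round(1),'sides',np.linalg.norm(e,axis=1).round(1),'long ang',np.degrees(np.arctan2(l[1],l[0])).round(1))
rect([(27,100),(222,100),(234,381),(44,380)],11,'drive')
rect([(430,92),(717,35),(772,398),(502,450)],8,'nest')
print(ray(c,*f(607,252),8))
A=lambda x,y:(170+(x+.5)/4-.5,150+(y+.5)/4-.5)
print('cap',ray(c,330,320,148),tri(ld('top'),A(153,192),c,(330,320)))
E
```

```text
drive [ 416.1 -389.9] sides [65.  97.5 67.2 97.1] long ang -6.7
nest [ 436.8 -227.8] sides [ 96.8 128.7  98.2 129.6] long ang 5.9
[ 437.27729279 -227.39049753    8.        ]
cap [ 558.04447677 -257.84800443  148.        ] [ 555.84238331 -258.91196137  150.86268978]
```

```bash
python3 -m jog '[{"delta_pos":[-1,-50,-30],"angular":[0,0,0],"fingers":1},{"delta_pos":[-1,-94,-70],"angular":[0,0,0],"fingers":1},{"delta_pos":[-1,-94,-130],"angular":[0,0,0],"fingers":1},{"delta_pos":[-1,-94,-190],"angular":[0,0,0],"fingers":1},{"delta_pos":[-1,-94,-240],"angular":[0,0,0],"fingers":1},{"delta_pos":[-1,-94,-275],"angular":[0,0,0],"fingers":1},{"delta_pos":[-1,-94,-290],"angular":[0,0,0],"fingers":1},{"delta_pos":[-1,-94,-300],"angular":[0,0,0],"fingers":1},{"delta_pos":[-1,-94,-304],"angular":[0,0,0],"fingers":1},{"delta_pos":[-1,-94,-304],"angular":[0,0,0],"fingers":1}]'; python3 - <<'E'
from h import *
c=cap('wrist','w2'); print(ctrl.sense()['eef_pos'])
E
```

```text
time_s: 3.4
eef_pos: [416.1, -391.1, 25.0]
ee_rot: [0.0, 0.055, 0.998, -0.0]
force: [-0.0, 0.3, 0.1]
grip_width: 1.0
grip_force: 0.0
[ 416.06177296 -391.18696052   25.08166076]
```

View pics/w2.png

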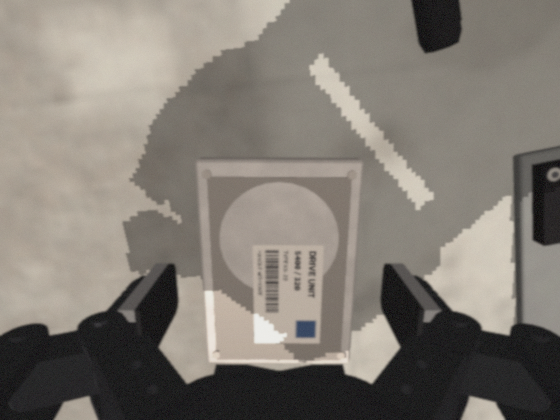

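The drive lies between the open fingers, with top corners at (197,160), (363,159), (347,362) and (210,363).

```bash
python3 - <<'E'
from h import *
c=ld('w2')
P=np.array([ray(c,*p,11)[:2] for p in [(197,160),(363,159),(347,362),(210,363)]]);e=np.roll(P,-1,0)-P
l=-(P[0]+P[1]-P[2]-P[3])/2
print(P.mean(0),np.linalg.norm(e,axis=1),np.degrees(np.arctan2(l[1],l[0])))
E
python3 -m jog '[{"delta_pos":[0,0,-3],"angular":[0,0,0],"fingers":1},{"delta_pos":[0,0,-5],"angular":[0,0,0],"fingers":1},{"delta_pos":[0,0,-5],"angular":[0,0,0],"fingers":1}]'
```

```text
[ 415.37593692 -389.63365314] [67.65077982 98.56237202 66.63792495 98.73990132] -6.675542664807732
time_s: 3.82
eef_pos: [415.7, -390.8, 19.2]
ee_rot: [-0.0, 0.055, 0.998, 0.0]
force: [0.1, 0.6, 0.1]
grip_width: 1.003
grip_force: 0.0
```

```bash
python3 -m jog '[{"delta_pos":[0,1,0],"angular":[0,0,0],"fingers":0.78},{"delta_pos":[0,1,0],"angular":[0,0,0],"fingers":0.78},{"delta_pos":[0,1,0],"angular":[0,0,0],"fingers":0.7},{"delta_pos":[0,1,0],"angular":[0,0,0],"fingers":0.7}]' 45
```

```text
time_s: 4.32
eef_pos: [415.9, -390.0, 20.4]
ee_rot: [0.0, 0.055, 0.998, -0.0]
force: [-2.1, 3.5, 9.7]
grip_width: 0.764
grip_force: 47.0
```

```bash
python3 -m jog '[{"delta_pos":[0,1,2],"angular":[0,0,0],"fingers":0.7},{"delta_pos":[0,1,8],"angular":[0,0,0],"fingers":0.7},{"delta_pos":[0,1,25],"angular":[0,0,0],"fingers":0.7},{"delta_pos":[0,1,50],"angular":[0,0,0],"fingers":0.7},{"delta_pos":[0,1,50],"angular":[0,0,0],"fingers":0.7}]'; python3 - <<'E'
from h import *
c=cap('wrist','w3')
E
```

```text
time_s: 4.95
eef_pos: [416.5, -389.8, 71.7]
ee_rot: [0.001, 0.055, 0.998, -0.002]
force: [-0.2, 1.2, -0.3]
grip_width: 0.7
grip_force: 0.0
```

View pics/w3.png

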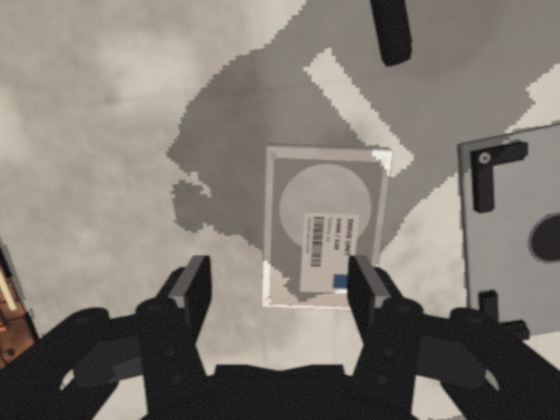

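The drive stayed on the table. Open fingertips sit farther back than I assumed, so they rode on its top. Its corners are now (267,147), (392,148) and (264,306), with the fourth hidden. I'll re-measure it and grasp about 9 mm lower.

```bash
python3 - <<'E'
from h import *
c=ld('w3')
P=np.array([ray(c,*p,11)[:2] for p in [(267,147),(392,148),(264,306)]])
print(P, 'center',(P[1]+P[2])/2, np.linalg.norm(P[1]-P[0]),np.linalg.norm(P[2]-P[0]))
l=P[2]-P[0];w=P[1]-P[0];print(np.degrees(np.arctan2(l[1],l[0])),np.degrees(np.arctan2(w[1],w[0])))
print(ctrl.sense()['eef_pos'])
E
```

```text
[[ 365.8442549  -389.52531403]
 [ 373.73264064 -322.73862947]
 [ 461.89566862 -402.93001075]] center [ 417.81415463 -362.83432011] 67.2509320764689 96.98226627432312
-7.944743782327489 83.26382409101144
[ 416.04441649 -389.17551085   70.24995023]
```

```bash
python3 -m jog '[{"delta_pos":[2,13,0],"angular":[0,0,0],"fingers":1},{"delta_pos":[2,27,0],"angular":[0,0,-0.015],"fingers":1},{"delta_pos":[2,27,-20],"angular":[0,0,-0.015],"fingers":1},{"delta_pos":[2,27,-38],"angular":[0,0,-0.015],"fingers":1},{"delta_pos":[2,27,-50],"angular":[0,0,-0.015],"fingers":1},{"delta_pos":[2,27,-56],"angular":[0,0,-0.015],"fingers":1},{"delta_pos":[2,27,-60],"angular":[0,0,-0.015],"fingers":1},{"delta_pos":[2,27,-60],"angular":[0,0,-0.015],"fingers":1}]'
```

```text
time_s: 6.0
eef_pos: [417.8, -362.0, 9.3]
ee_rot: [0.0, 0.062, 0.998, -0.0]
force: [-0.3, -1.0, 0.5]
grip_width: 1.0
grip_force: 0.0
```

```bash
python3 -m jog '[{"delta_pos":[0,0,1],"angular":[0,0,0],"fingers":0.9},{"delta_pos":[0,0,1],"angular":[0,0,0],"fingers":0.75},{"delta_pos":[0,0,1],"angular":[0,0,0],"fingers":0.75},{"delta_pos":[0,0,1],"angular":[0,0,0],"fingers":0.75},{"delta_pos":[0,0,1],"angular":[0,0,0],"fingers":0.75}]' 45
```

```text
time_s: 6.62
eef_pos: [418.1, -362.3, 11.3]
ee_rot: [0.0, 0.062, 0.998, -0.001]
force: [-1.8, 0.7, 6.3]
grip_width: 0.799
grip_force: 51.0
```

```bash
python3 -m jog '[{"delta_pos":[0,0,2],"angular":[0,0,0],"fingers":0.7},{"delta_pos":[0,0,4],"angular":[0,0,0],"fingers":0.7},{"delta_pos":[0,0,6],"angular":[0,0,0],"fingers":0.7},{"delta_pos":[0,0,6],"angular":[0,0,0],"fingers":0.7}]'; python3 - <<'E'
from h import *
c=cap('wrist','w4');s=ctrl.sense();print(s['force'],s['grip_width'],s['grip_force'])
E
```

```text
time_s: 7.12
eef_pos: [417.8, -361.9, 16.4]
ee_rot: [0.0, 0.062, 0.998, -0.0]
force: [-0.3, -0.4, -1.0]
grip_width: 0.803
grip_force: 50.8
[ 0.23898821 -0.89287293 -1.85239062] 0.7939114658384654 50.77965795993805
```

View pics/w4.png

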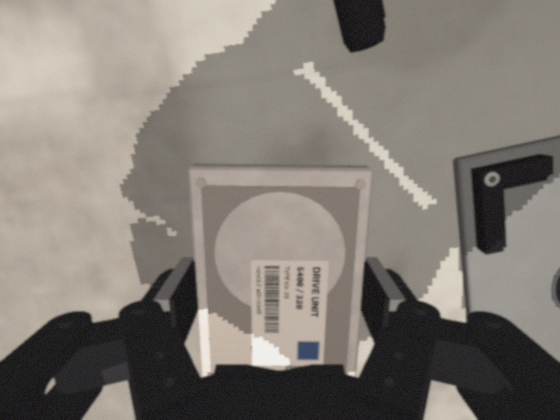

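The drive is held square between the pads, with far corners at (191,166) and (371,167).

```bash
python3 - <<'E'
from h import *
c=ld('w4')
P=np.array([ray(c,*p,16.2)[:2] for p in [(191,166),(371,167)]]);w=P[1]-P[0];print(np.linalg.norm(w),np.degrees(np.arctan2(w[1],w[0]))-90)
u=w/np.linalg.norm(w); m=P.mean(0); ctr=m+50*np.array([u[1],-u[0]]); print('centre',ctr)
s=ctrl.sense();q=s['ee_rot'];R=Ro.from_quat([q[1],q[2],q[3],q[0]]).as_matrix();print(s['eef_pos'],np.degrees(np.arctan2(R[1,1],R[0,1]))-90)
w1=ld('w4')
f=lambda p,z:ray(c,*p,z).round(1)
print('locator screws', f((491,179),15))
E
```

```text
66.5096545849033 -7.485256786749019
centre [ 418.56474679 -360.15848167]
[ 417.80272895 -361.83694506   16.28834849] -7.1501588575334125
locator screws [ 383.7 -275.7   15. ]
```

```bash
python3 -m jog '[{"delta_pos":[0,0,15],"angular":[0,0,0],"fingers":0.7},{"delta_pos":[3,8,45],"angular":[0,0,0.05],"fingers":0.7},{"delta_pos":[8,20,80],"angular":[0,0,0.12],"fingers":0.7},{"delta_pos":[14,35,110],"angular":[0,0,0.19],"fingers":0.7},{"delta_pos":[18,45,125],"angular":[0,0,0.232],"fingers":0.7},{"delta_pos":[18,45,125],"angular":[0,0,0.232],"fingers":0.7},{"delta_pos":[18,45,125],"angular":[0,0,0.232],"fingers":0.7}]'; python3 - <<'E'
from h import *
c=cap('wrist','w5');s=ctrl.sense();print(s['eef_pos'],s['force'])
cv2.imwrite('pics/c5.png',cv2.resize(c['pixels'],None,fx=1.42,fy=1.42,interpolation=cv2.INTER_CUBIC))
E
```

```text
time_s: 8.05
eef_pos: [435.3, -316.9, 140.2]
ee_rot: [-0.001, -0.053, 0.999, 0.001]
force: [0.2, 0.3, -0.9]
grip_width: 0.797
grip_force: 51.1
[ 435.260943   -316.93158234  140.13030243] [ 0.15774934 -0.04593616 -1.06892129]
```

View pics/c5.png

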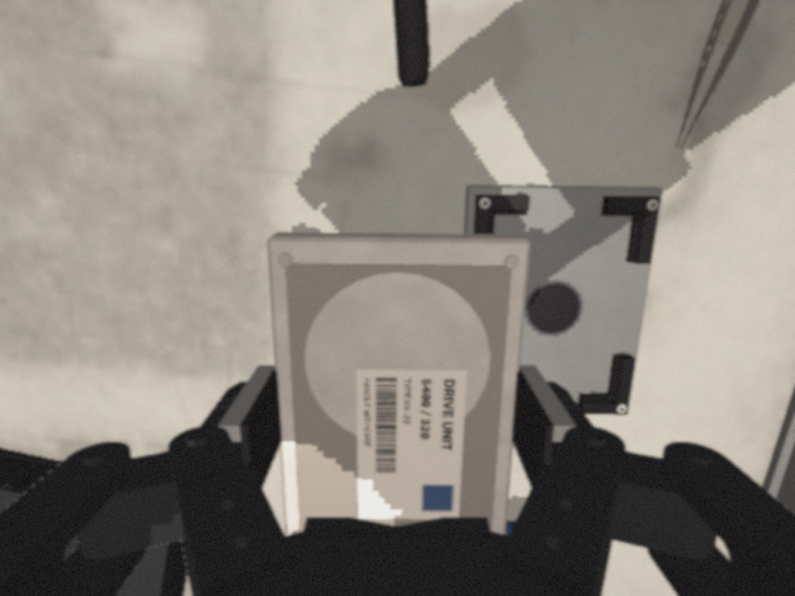

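The drive is parallel to the nest. Locator screws are at (485,203), (652,205) and (622,408), the disc at (554,308), and the drive's far screws at (285,260) and (512,262), all in 1.42x pixels.

```bash
python3 - <<'E'
from h import *
c=ld('w5')
g=lambda p,z:ray(c,(p[0]+.5)/1.42-.5,(p[1]+.5)/1.42-.5,z)
s=[g(p,15)[:2] for p in((485,203),(652,205),(622,408))]
print('nest ctr',(s[0]+s[2])/2,'disc',g((554,308),8),'diag',np.linalg.norm(s[0]-s[2]))
w=s[1]-s[0];l=s[2]-s[1];print(np.linalg.norm(w),np.linalg.norm(l),np.degrees(np.arctan2(w[1],w[0]))-90,np.degrees(np.arctan2(l[1],l[0])))
for z in(130,136,140):
    a,b=g((285,260),z)[:2],g((512,262),z)[:2];w=b-a;u=w/np.linalg.norm(w)
    print(z,np.linalg.norm(w),np.degrees(np.arctan2(w[1],w[0]))-90,'ctr',(a+b)/2+45.5*np.array([u[1],-u[0]]))
w1=ld('w1');f=lambda x,y:ray(w1,172+(x+.5)/3.8-.5,110+(y+.5)/3.8-.5,15)[:2]
S=np.array([f(455,113),f(710,60),f(755,388),f(517,435)]);print('w1 ctr',S.mean(0),(S[0]+S[2])/2,(S[1]+S[3])/2)
print(np.diff(S,axis=0),s)
E
```

```text
nest ctr [ 436.92387709 -227.335283  ] disc [ 436.97994829 -227.0892966     8.        ] diag 143.5389468930643
85.2384201642745 115.04700809654467 5.384563737915954 5.6826203072833215
130 64.68766186761505 5.5329293502503845 ctr [ 439.99153316 -314.8472384 ]
136 61.83689948903192 5.532929350250413 ctr [ 438.76528125 -315.01753149]
140 59.93639123664312 5.53292935025037 ctr [ 437.94777998 -315.13106023]
w1 ctr [ 436.91667635 -227.53879802] [ 436.84231834 -227.58176294] [ 436.99103435 -227.49583311]
[[ -7.825307    84.83054713]
 [113.95213205  10.4821543 ]
 [  8.12273902 -84.65868748]] [array([ 383.6824542 , -275.46228382]), array([ 375.68367302, -190.59999672]), array([ 490.16529998, -179.20828218])]
```

```bash
python3 - <<'E'
from h import *
c=ld('w4')
for z in(12,14,16.2):
    a,b=ray(c,201,182,z)[:2],ray(c,361,183.5,z)[:2];w=b-a;u=w/np.linalg.norm(w)
    print(z,np.linalg.norm(w),(a+b)/2+45.5*np.array([u[1],-u[0]]))
c=ld('w2')
for z in(7,9,11):
    a,b=ray(c,208,173,z)[:2],ray(c,351,173,z)[:2];w=b-a;u=w/np.linalg.norm(w)
    print(z,np.linalg.norm(w),(a+b)/2+45.5*np.array([u[1],-u[0]]))
E
```

```text
12 61.89803492299774 [ 421.00102734 -360.57965635]
14 60.94742974601847 [ 420.59325049 -360.54180931]
16.2 59.901764051341424 [ 420.14469596 -360.50017756]
7 60.59784882518155 [ 417.81428775 -389.75604491]
9 59.75487646270827 [ 417.46395265 -389.71985145]
11 58.911904100234985 [ 417.11361755 -389.68365798]
```

```bash
python3 -m jog '[{"delta_pos":[-1,40,0],"angular":[0,0,0],"fingers":0.7},{"delta_pos":[-1,75,-15],"angular":[0,0,0],"fingers":0.7},{"delta_pos":[-1,88,-40],"angular":[0,0,0],"fingers":0.7},{"delta_pos":[-1,88,-70],"angular":[0,0,0],"fingers":0.7},{"delta_pos":[-1,88,-95],"angular":[0,0,0],"fingers":0.7},{"delta_pos":[-1,88,-108],"angular":[0,0,0],"fingers":0.7},{"delta_pos":[-1,88,-108],"angular":[0,0,0],"fingers":0.7},{"delta_pos":[-1,88,-108],"angular":[0,0,0],"fingers":0.7}]'
```

```text
time_s: 9.1
eef_pos: [435.1, -229.2, 33.9]
ee_rot: [0.0, -0.053, 0.999, -0.0]
force: [0.1, 0.1, -1.4]
grip_width: 0.794
grip_force: 51.1
```

```bash
python3 -m jog '[{"delta_pos":[-0.7,0,-4],"angular":[0,0,0],"fingers":0.7},{"delta_pos":[-0.7,0,-8],"angular":[0,0,0],"fingers":0.7},{"delta_pos":[-0.7,0,-11],"angular":[0,0,0],"fingers":0.7},{"delta_pos":[-0.7,0,-13],"angular":[0,0,0],"fingers":0.7},{"delta_pos":[-0.7,0,-13],"angular":[0,0,0],"fingers":0.7}]'
```

```text
time_s: 9.72
eef_pos: [434.1, -228.8, 20.2]
ee_rot: [-0.0, -0.054, 0.999, 0.0]
force: [-0.5, 0.2, -0.8]
grip_width: 0.794
grip_force: 51.1
```

```bash
python3 -m jog '[{"delta_pos":[0,0,-1],"angular":[0,0,0],"fingers":0.7},{"delta_pos":[0,0,-1.5],"angular":[0,0,0],"fingers":0.7},{"delta_pos":[0,0,-1.5],"angular":[0,0,0],"fingers":0.7}]'
```

```text
time_s: 10.1
eef_pos: [434.1, -228.9, 19.2]
ee_rot: [0.0, -0.054, 0.999, -0.0]
force: [-1.8, 1.2, 5.5]
grip_width: 0.793
grip_force: 51.8
```

```bash
python3 -m jog '[{"delta_pos":[0,0,-1],"angular":[0,0,0],"fingers":0.85},{"delta_pos":[0,0,-1],"angular":[0,0,0],"fingers":0.95},{"delta_pos":[0,0,0],"angular":[0,0,0],"fingers":1},{"delta_pos":[0,0,5],"angular":[0,0,0],"fingers":1},{"delta_pos":[0,0,30],"angular":[0,0,0],"fingers":1},{"delta_pos":[0,0,80],"angular":[0,0,0],"fingers":1},{"delta_pos":[0,0,130],"angular":[0,0,0],"fingers":1},{"delta_pos":[0,0,180],"angular":[0,0,0],"fingers":1},{"delta_pos":[0,0,180],"angular":[0,0,0],"fingers":1},{"delta_pos":[0,0,180],"angular":[0,0,0],"fingers":1}]'; python3 - <<'E'
from h import *
c=cap('wrist','w6');s=ctrl.sense();print(s['eef_pos'],s['joints'].round(3))
p=proj(c,[437,-228,19]);t=cap('top','t6');
a=c['pixels'];u,v=p.astype(int);print(p)
x=cv2.resize(a[max(v-110,0):v+110,u-100:u+100],(545,600),interpolation=cv2.INTER_CUBIC)
y=cv2.resize(t['pixels'][160:290,180:240],(255,553),interpolation=cv2.INTER_CUBIC); y=np.vstack([y,np.zeros((47,255,3),np.uint8)])
cv2.imwrite('pics/c6.png',np.hstack([x,y]))
E
```

```text
time_s: 11.35
eef_pos: [433.7, -228.6, 198.2]
ee_rot: [-0.0, -0.054, 0.999, 0.0]
force: [0.6, 0.3, 0.2]
grip_width: 1.001
grip_force: 0.0
[ 433.64322004 -228.47421871  197.66871258] [-0.724  0.285  1.674  0.     1.185 -2.402]
[277.55383796 193.35326869]
```

View pics/c6.png

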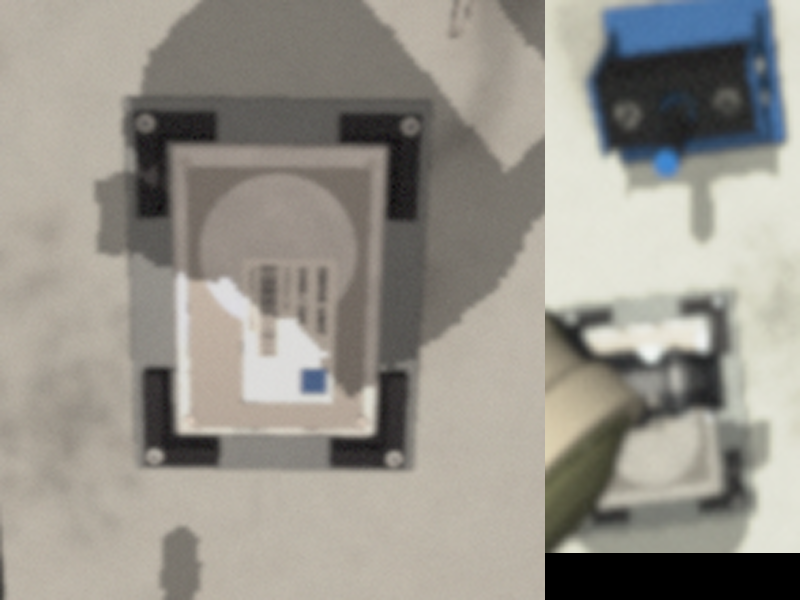

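The drive is seated square in the pocket. Next I'll work out the driver's axis numerically from the stand holes and the blue cap.

```bash
python3 - <<'E'
from h import *
def cap_px(f,win):
    c=ld(f);h=cv2.cvtColor(c['pixels'],cv2.COLOR_BGR2HSV);m=cv2.inRange(h,(98,120,170),(120,255,255))
    k=np.zeros_like(m);u0,u1,v0,v1=win;k[v0:v1,u0:u1]=m[v0:v1,u0:u1]
    n,l,s,ce=cv2.connectedComponentsWithStats(k)
    return [(s[i].tolist(),ce[i].round(1).tolist()) for i in range(1,n) if s[i,4]>3]
for f,w in(('top',(195,225,160,210)),('t6',(195,225,160,210)),('scene',(240,290,165,205)),('w1',(280,380,270,350)),('w6',(200,400,250,419))): print(f,cap_px(f,w))
a=ld('top');A=lambda x,y:(170+(x+.5)/4-.5,150+(y+.5)/4-.5)
p,q=ray(a,*A(117,148),91),ray(a,*A(210,133),91);print(p,q,np.degrees(np.arctan2(*(p-q)[[1,0]]))-90,(p+q)/2)
w=ld('w1');p,q=ray(w,351,315,91),ray(w,307,323,91);print(p,q,np.degrees(np.arctan2(*(p-q)[[1,0]]))-90,(p+q)/2)
E
```

```text
top [([202, 161, 15, 9, 59], [209.9, 165.0]), ([217, 160, 5, 8, 29], [219.2, 163.9]), ([206, 196, 5, 5, 21], [208.0, 198.0])]
t6 [([199, 160, 26, 10, 132], [212.5, 164.8]), ([206, 196, 5, 5, 21], [208.0, 198.0])]
scene [([258, 177, 3, 2, 4], [259.0, 177.5])]
w1 [([325, 317, 9, 8, 54], [329.1, 320.8])]
w6 []
[ 592.45449466 -228.37582281   91.        ] [ 600.11445659 -281.16362404   91.        ] 8.256479191992383 [ 596.28447562 -254.76972343   91.        ]
[ 593.03628022 -226.61827945   91.        ] [ 598.21436098 -280.4069365    91.        ] 5.498756897960078 [ 595.6253206  -253.51260797   91.        ]
```

```bash
python3 -m jog '[{"delta_pos":[10,-3,20],"angular":[0.010,-0.09,0],"fingers":1},{"delta_pos":[30,-10,35],"angular":[0.025,-0.22,0],"fingers":1},{"delta_pos":[55,-18,35],"angular":[0.042,-0.37,0],"fingers":1},{"delta_pos":[80,-27,20],"angular":[0.060,-0.53,0],"fingers":1},{"delta_pos":[95,-32,5],"angular":[0.063,-0.555,0],"fingers":1},{"delta_pos":[102,-34,-11],"angular":[0.063,-0.555,0],"fingers":1},{"delta_pos":[102,-34,-11],"angular":[0.063,-0.555,0],"fingers":1},{"delta_pos":[102,-34,-11],"angular":[0.063,-0.555,0],"fingers":1}]'; cat >> h.py <<'E'
def pose():
    s=ctrl.sense();q=s['ee_rot'];return s['eef_pos'],Ro.from_quat([q[1],q[2],q[3],q[0]]).as_matrix()
def blue(c):
    h=cv2.cvtColor(c['pixels'],cv2.COLOR_BGR2HSV);m=cv2.inRange(h,(98,140,120),(122,255,255))
    n,l,s,ce=cv2.connectedComponentsWithStats(m)
    return [(s[i].tolist(),ce[i].round(1).tolist()) for i in range(1,n) if s[i,4]>15]
E
python3 - <<'E'
from h import *
c=cap('wrist','w7');p,R=pose();print(p,R.round(3))
for b in blue(c):print(b)
for X in([556,-259.5,154],[573.4,-257.6,127.5],[596,-255,91]): print(proj(c,X))
E
```

```text
time_s: 12.45
eef_pos: [536.3, -262.6, 188.3]
ee_rot: [0.275, -0.052, 0.96, 0.016]
force: [-0.4, -0.2, 0.9]
grip_width: 1.001
grip_force: 0.0
[ 536.35366455 -262.66004581  188.58203561] [[-0.843 -0.108  0.527]
 [-0.09   0.994  0.059]
 [-0.53   0.002 -0.848]]
([225, 133, 7, 29, 111], [228.4, 146.3])
([337, 179, 5, 56, 99], [338.7, 206.6])
([219, 180, 5, 56, 108], [220.6, 211.5])
([268, 231, 23, 23, 412], [278.9, 242.1])
([142, 232, 57, 8, 242], [172.3, 235.7])
([202, 232, 6, 6, 24], [204.3, 234.8])
([86, 268, 6, 6, 30], [88.6, 270.6])
[278.22485251 246.6249853 ]
[278.20971863 227.99505197]
[278.37104209 208.57636405]
```

```bash
python3 -m jog '[{"delta_pos":[8,1,-13],"angular":[0,0,0],"fingers":1},{"delta_pos":[17,2,-27],"angular":[0,0,0],"fingers":1},{"delta_pos":[26,3,-41],"angular":[0,0,0],"fingers":1},{"delta_pos":[33,4,-53],"angular":[0,0,0],"fingers":1},{"delta_pos":[38,4,-61],"angular":[0,0,0],"fingers":1},{"delta_pos":[38,4,-61],"angular":[0,0,0],"fingers":1},{"delta_pos":[38,4,-61],"angular":[0,0,0],"fingers":0.6},{"delta_pos":[38,4,-61],"angular":[0,0,0],"fingers":0.3},{"delta_pos":[38,4,-61],"angular":[0,0,0],"fingers":0.2}]' 40; python3 - <<'E'
from h import *
c=cap('wrist','w8');p,R=pose();print(p,ctrl.sense()['force'],ctrl.sense()['grip_width'])
for b in blue(c):print(b)
E
```

```text
time_s: 13.62
eef_pos: [578.0, -257.6, 130.6]
ee_rot: [0.271, -0.049, 0.961, 0.016]
force: [0.2, -0.4, 0.7]
grip_width: 0.38
grip_force: 0.0
[ 577.94528427 -257.5709107   130.56191097] [-0.6324695  -0.26256648 -0.65660212] 0.2829775131863642
([207, 132, 13, 38, 221], [213.2, 149.8])
([358, 196, 9, 79, 282], [361.8, 234.0])
([192, 198, 11, 78, 319], [196.8, 235.6])
([129, 255, 16, 8, 73], [137.3, 258.8])
([148, 254, 34, 8, 173], [163.8, 257.9])
([186, 254, 6, 6, 29], [188.6, 256.9])
([120, 256, 6, 7, 33], [122.9, 259.5])
([52, 293, 8, 8, 47], [55.3, 296.9])
([260, 295, 37, 36, 1119], [277.8, 312.4])
```

```bash
python3 -m jog '[{"delta_pos":[0,0,0],"angular":[0,0,0],"fingers":0.25}]'; python3 - <<'E'
from h import *
c=ld('w8');p,R=pose();print(p,R.round(3),ctrl.sense()['joints'].round(3))
for k in(-35,-33,-30): print(k,proj(c,p+R[:,2]*k), proj(c,p+R[:,2]*k+R[:,0]*5))
E
```

```text
time_s: 13.8
eef_pos: [578.0, -257.5, 130.4]
ee_rot: [0.271, -0.049, 0.961, 0.016]
force: [0.4, 0.7, -0.0]
grip_width: 0.253
grip_force: 0.0
[ 577.96825674 -257.51597211  130.41337414] [[-0.848 -0.103  0.52 ]
 [-0.086  0.995  0.057]
 [-0.523  0.004 -0.853]] [-0.76   0.494  1.67   0.656  0.714 -2.88 ]
-35 [275.3098968  341.71549727] [275.25429455 327.72559569]
-33 [275.37468163 337.60901076] [275.32091224 323.81871102]
-30 [275.46764657 331.71628491] [275.41645324 318.21557998]
```

```bash
python3 -m jog '[{"delta_pos":[-3,0,-2],"angular":[-0.015,0.14,0],"fingers":0.3},{"delta_pos":[-5.5,0,-3.5],"angular":[-0.031,0.277,0],"fingers":0.3},{"delta_pos":[-5.5,0,-3.5],"angular":[-0.031,0.277,0],"fingers":0.3},{"delta_pos":[-5.5,0,-3.5],"angular":[-0.031,0.277,0],"fingers":0.3}]'; python3 - <<'E'
from h import *
c=cap('wrist','w9');p,R=pose();print(p,R.round(3),ctrl.sense()['joints'].round(3))
d=np.array([-.5265,-.060,.848])
for b in blue(c):
  if b[0][4]>400: print(b)
h=np.array([573.4,-257.6,127.5]);print('cap pred',proj(c,h+33*d),'axis off x,y',R.T@(h-p))
E
```

```text
time_s: 14.3
eef_pos: [572.2, -257.2, 126.3]
ee_rot: [0.136, -0.051, 0.989, 0.008]
force: [-0.2, 0.1, 0.8]
grip_width: 0.301
grip_force: 0.0
[ 572.04258058 -257.31666601  126.33650822] [[-0.958 -0.102  0.268]
 [-0.097  0.995  0.03 ]
 [-0.269  0.003 -0.963]] [-0.684  0.546  1.512  0.247  0.906 -2.492]
([255, 285, 39, 39, 1154], [274.2, 303.6])
cap pred [272.79837413 315.16831206] axis off x,y [-1.58620814 -0.41724383 -0.76578722]
```

```bash
python3 -m jog '[{"delta_pos":[0,0,0],"angular":[0,0,0],"fingers":0.15},{"delta_pos":[0,0,0],"angular":[0,0,0],"fingers":0.08},{"delta_pos":[0,0,0],"angular":[0,0,0],"fingers":0.08},{"delta_pos":[0,0,0],"angular":[0,0,0],"fingers":0.08}]' 60
```

```text
time_s: 14.85
eef_pos: [572.3, -257.5, 126.7]
ee_rot: [0.135, -0.051, 0.99, 0.008]
force: [-2.9, -0.1, 1.3]
grip_width: 0.164
grip_force: 58.4
```

```bash
python3 -m jog '[{"delta_pos":[-5,-0.6,8.7],"angular":[0,0,0],"fingers":0.08},{"delta_pos":[-12.5,-1.4,21.7],"angular":[0,0,0],"fingers":0.08},{"delta_pos":[-22.5,-2.6,39],"angular":[0,0,0],"fingers":0.08},{"delta_pos":[-32.5,-3.7,56.3],"angular":[0,0,0],"fingers":0.08},{"delta_pos":[-42.5,-4.8,73.6],"angular":[0,0,0],"fingers":0.08},{"delta_pos":[-50,-5.7,86.6],"angular":[0,0,0],"fingers":0.08},{"delta_pos":[-58,-6.5,100],"angular":[0,0,0],"fingers":0.08},{"delta_pos":[-58,-6.5,140],"angular":[0,0,0],"fingers":0.08}]'; python3 - <<'E'
from h import *
c=cap('wrist','w10');p,R=pose();print(p,R.round(3),ctrl.sense()['force'])
for b in blue(c):
  if b[0][4]>400: print(b)
E
```

```text
time_s: 15.85
eef_pos: [513.4, -263.6, 266.5]
ee_rot: [0.134, -0.05, 0.99, 0.009]
force: [0.5, 0.0, 0.1]
grip_width: 0.169
grip_force: 58.5
[ 515.1411442  -264.85558838  273.49292879] [[-0.957 -0.102  0.272]
 [-0.099  0.995  0.024]
 [-0.273 -0.004 -0.962]] [ 1.83890097 -0.10283927  6.13842018]
([260, 285, 39, 39, 1174], [279.1, 304.0])
```

```bash
python3 -m jog '[{"delta_pos":[-5,2,0],"angular":[-0.018,0.16,0],"fingers":0.08},{"delta_pos":[-15,5,0],"angular":[-0.036,0.32,0],"fingers":0.08},{"delta_pos":[-22,8,0],"angular":[-0.054,0.48,0],"fingers":0.08},{"delta_pos":[-29,9,-20],"angular":[-0.064,0.573,0],"fingers":0.08},{"delta_pos":[-29,9,-50],"angular":[-0.064,0.573,0],"fingers":0.08},{"delta_pos":[-29,9,-60],"angular":[-0.064,0.573,0],"fingers":0.08},{"delta_pos":[-29,9,-60],"angular":[-0.064,0.573,0],"fingers":0.08}]'; python3 - <<'E'
from h import *
p,R=pose();print(p,R.round(3),ctrl.sense()['joints'].round(2))
for n in('top','scene','wrist'):
    c=cap(n,'f_'+n); o=p+[0,0,33]; t=p-[0,0,123]
    print(n,'pred cap',proj(c,o),'tip',proj(c,t),'handle bottom',proj(c,p-[0,0,57]))
    for b in blue(c):
        if np.linalg.norm(np.array(b[1])-proj(c,o))<40: print('  ',b)
# column profile of scene image along the shank
c=ld('f_scene');g=cv2.cvtColor(c['pixels'],cv2.COLOR_BGR2GRAY)
a=proj(c,p-[0,0,20]);b=proj(c,p-[0,0,130]);
for f in np.linspace(0,1,12):
    q=a+f*(b-a);u,v=q.round().astype(int);print(q.round(1),g[v,u-9:u+10])
E
```

```text
time_s: 16.77
eef_pos: [485.4, -255.1, 207.2]
ee_rot: [-0.152, -0.05, 0.987, -0.01]
force: [0.3, -0.1, -0.8]
grip_width: 0.168
grip_force: 58.6
[ 485.40860867 -255.11334896  207.18264794] [[-0.949 -0.103 -0.299]
 [-0.097  0.995 -0.034]
 [ 0.301 -0.004 -0.954]] [-0.61  0.54  1.3  -0.2   1.53 -2.25]
top pred cap [196.50723357 226.58114418] tip [211.03244931 233.50483979] handle bottom [205.57605365 230.90395431]
   ([194, 225, 6, 5, 26], [196.5, 227.0])
scene pred cap [236.47601858 162.44752113] tip [241.31033226 203.04665251] handle bottom [239.35301129 186.60884222]
wrist pred cap [275.15927444 306.03199517] tip [278.33953711 253.82966505] handle bottom [277.60567694 265.87559162]
   ([261, 286, 38, 38, 1124], [279.1, 304.3])
[238.2 176.9] [ 72  70  71  68  66  64  63  73  85  83  69  45  33  39  70 120 165 183
 186]
[238.5 179.5] [ 67  73  77  85  98 113 113  89  76  72  73  93 130 165 183 190 193 193
 194]
[238.8 182. ] [113 107 110 118 145 156 138  85  39  20  26  81 146 182 193 197 194 196
 195]
[239.1 184.5] [169 180 186 185 190 190 173 123  65  29  30  81 142 186 198 198 199 196
 203]
[239.4 187. ] [192 194 194 194 195 195 196 179 141  99  90 142 182 198 202 201 201 201
 201]
[239.7 189.6] [198 197 195 197 198 198 200 195 172 150 178 199 200 201 202 201 200 197
 199]
[240.  192.1] [202 200 200 201 200 199 203 198 190 158 158 188 199 199 202 200 198 198
 204]
[240.3 194.6] [200 201 202 200 200 202 201 200 193 163 154 182 198 202 200 201 202 202
 202]
[240.6 197.1] [201 200 199 200 199 200 200 193 163 142 177 197 198 200 201 201 204 200
 202]
[240.9 199.7] [200 204 203 200 201 201 199 200 187 152 147 173 191 188 189 182 173 180
 187]
[241.2 202.2] [190 189 189 188 191 184 162 152 145 123 118 124 127 129 129 129 127 129
 131]
[241.5 204.7] [129 127 124 126 127 125 126 128 126 130 126 127 123 127 125 127 127 126
 126]
```

```bash
python3 -m jog '[{"delta_pos":[0,0,-12],"angular":[0,0,0],"fingers":0.08},{"delta_pos":[0,0,-25],"angular":[0,0,0],"fingers":0.08},{"delta_pos":[0,0,-36],"angular":[0,0,0],"fingers":0.08},{"delta_pos":[0,0,-42],"angular":[0,0,0],"fingers":0.08},{"delta_pos":[0,0,-45],"angular":[0,0,0],"fingers":0.08},{"delta_pos":[0,0,-45],"angular":[0,0,0],"fingers":0.08},{"delta_pos":[0,0,-45],"angular":[0,0,0],"fingers":0.08},{"delta_pos":[0,0,-45],"angular":[0,0,0],"fingers":0.08}]'; python3 - <<'E'
from h import *
p,R=pose();print(p,R.round(3),ctrl.sense()['force'])
c=cap('scene','g');g=cv2.cvtColor(c['pixels'],cv2.COLOR_BGR2GRAY);print('tip',proj(c,p-[0,0,123]),'screw',proj(c,[485,-254.7,19]))
for f in range(40,146,5):
    q=proj(c,p-[0,0,f]);u,v=q.round().astype(int);print(f,q.round(1),g[v,u-6:u+7])
E
```

```text
time_s: 17.92
eef_pos: [485.6, -255.0, 162.0]
ee_rot: [-0.152, -0.051, 0.987, -0.01]
force: [-0.2, -1.0, -1.1]
grip_width: 0.165
grip_force: 58.6
[ 485.5799716  -255.0249149   162.04580118] [[-0.949 -0.103 -0.298]
 [-0.097  0.995 -0.035]
 [ 0.3   -0.004 -0.954]] [-0.24098722 -1.00722611 -1.11330764]
tip [242.60851628 213.68113002] screw [242.94594994 218.31560749]
40 [240.2 193.7] [199 200 199 185 124  54  23  17  72 136 183 200 201]
45 [240.4 194.9] [200 197 199 187 125  56  25  25  58 123 178 197 200]
50 [240.5 196.2] [200 198 186 136  69  27  29  55 120 176 199 200 199]
55 [240.7 197.4] [202 199 188 152  95  48  28  76 143 183 200 200 200]
60 [240.8 198.7] [203 199 202 194 178 131 111 154 187 198 199 194 189]
65 [241.  199.9] [200 203 200 201 192 163 137 164 183 189 185 165 153]
70 [241.1 201.1] [200 201 197 191 188 171 139 133 147 151 149 139 131]
75 [241.3 202.3] [191 190 181 166 151 143 121 114 125 128 128 127 128]
80 [241.4 203.5] [129 129 132 130 127 123 115 109 121 127 127 125 125]
85 [241.5 204.7] [128 126 124 127 125 116 108 119 126 128 128 126 128]
90 [241.7 205.9] [126 130 130 126 123 114 107 118 122 129 127 126 126]
95 [241.8 207.1] [128 127 125 125 126 115 110 119 126 127 128 127 129]
100 [242.  208.3] [124 127 127 128 121 113 110 116 123 124 129 125 126]
105 [242.1 209.5] [105 119 122 128 124 120 110 111 122 125 128 128 127]
110 [242.2 210.7] [ 50  84 107 119 122 122 113 105 118 128 126 127 124]
115 [242.4 211.8] [ 64  80  94 103 116 120 111 111 115 126 124 128 126]
120 [242.5 213. ] [ 87  92  91 103 107 105 107 116 121 125 125 124 124]
125 [242.7 214.1] [102  94  90  90  93  98 105 114 120 124 124 126 123]
130 [242.8 215.3] [110 101  94  94  91  94  99 105 113 120 125 125 129]
135 [242.9 216.4] [107 107 116 106 101  92  87  84  89 104 116 123 128]
140 [243.1 217.6] [114 108 106 111 112 107  90  61  36  34  55  86 103]
145 [243.2 218.7] [111 104 106 107 109 112 111  84  50  26  36  51  75]
```

```bash
python3 -c "
from rig import ctrl
print(ctrl.finish_job())"
```

```text
the job is handed in; nothing more can be done
None
```

I handed the job in at about 18 s. The drive is in the nest pocket, label up and square, and the driver is held upright with its tip about 20 mm above a corner screw, measured only to about 2–3 mm. My first grasp missed and slid the drive about 27 mm across the table without dropping it, and I viewed 11 pictures, one over the limit of 10.

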